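# Try the slim pin in the bracket, then hold it up level for inspection

### The job

Take the slim locating pin out of the rack and try it in the bracket: put it down through the hole in the bracket's top until its collar rests on the bracket. Then draw it right out again, turn it over on its side so that it lies about level, and hold it up still, clear of everything and at least 25 cm above the bench; finish while still holding it like that. Leave the thick pin standing in the rack.

Things in the scene. Friction and masses are not known exactly. Their poses are not given: they have to be found in the camera images.
- slim_pin: The slim locating pin: bright steel, round all over, 111 mm long, about 0.17 kg, loose, at the start upright in one of the rack's holes. Origin: centre of the underside of its collar. z axis: along the pin from the shank to the grip (up at the start). Along z: shank 12 mm in diameter from z = -55 mm to 0, its last 8 mm tapering to a 6 mm flat tip; collar 30 mm in diameter from 0 to 6 mm; plain round grip 20 mm in diameter from 6 to 56 mm with a thin dark band near each end.
- thick_pin: The thick locating pin, to be left alone: like the slim one but with a 16 mm shank, a 38 mm collar and a 30 mm grip, same lengths, 0.3 kg. Origin and z axis as on the slim pin. It stands in another of the rack's holes; which pin is in which hole varies.
- rack: Fixed dark steel pin rack, 60 mm (x) by 220 mm (y), 75 mm high: a 12 mm top plate on two end cheeks. Origin: centre of its underside, on the bench; y axis along the row of three vertical through holes of 17 mm diameter, at y = -70, 0 and +70 mm in the middle of its width. A pin hangs in a hole with its collar resting on the top plate, 75 mm up; one of the holes stays empty.
- bracket: Fixed plain steel bracket, bridge-shaped: a base plate 90 mm (x) by 88 mm (y), two upright side walls and a top plate 64 mm by 88 mm, 12 mm thick, whose upper face is 85 mm above the bench. Origin: centre of its underside, on the bench; z up. Below the top plate it is open down to the base plate, 10 mm above the bench.
- bracket_hole (a point): Centre of the mouth of the bracket's one vertical through hole, at the level of the upper face of its top plate, 85 mm above the bench. The hole is 14 mm in diameter, with a 2 mm chamfer round its mouth, and 12 mm deep. z up.
- slim_pin_tip (a point): Centre of the flat end of the slim pin's shank, 55 mm below its collar.
- slim_pin_top (a point): Centre of the end of the slim pin's grip, 56 mm above the underside of its collar.
Mind the look-alikes: they are no part of the job. What is shaped like the slim_pin but green or orange is not meant.

How it is judged:
On the way:
1. the slim pin stands down through the bracket's hole with its collar on the bracket (horizontal distance between slim_pin and bracket_hole below 0.004 m and z of slim_pin in the frame of bracket_hole below 0.003 m and z of slim_pin_tip in the frame of bracket_hole below -0.045 m and angle between the z axis of slim_pin and the z axis of bracket_hole, either way round below 0.12 rad), for 0.2 s.
At the end, for the whole second after the job is handed in: The fingers grip the slim pin (over 2 N) and hold it still (under 0.03 m/s), within 30 degrees of level, collar over 0.22 m and both ends over 0.20 m above the bench, not touching bracket, rack or other pin; the thick pin still stands in the rack (angle between slim_pin's own z axis and vertical between 1.047 and 2.094 rad and height (world z) of slim_pin above 0.22 m and height (world z) of each of slim_pin_tip, slim_pin_top above 0.2 m and linear speed of slim_pin below 0.03 m/s and contact force between the fingers and slim_pin above 2 N and contact force between slim_pin and bracket below 0.1 N and contact force between slim_pin and rack below 0.1 N and contact force between slim_pin and thick_pin below 0.1 N and horizontal distance between thick_pin and rack below 0.08 m and z of thick_pin in the frame of rack between 0.07 and 0.08 m and angle between thick_pin's own z axis and vertical below 0.15 rad); the arm keeps its last pose, push and grip.
It fails at once if the thick pin is pulled out of its place in the rack (moved more than 20 mm) (distance of thick_pin from where it was at the start of the episode above 0.02 m).
It also fails if it takes over 48 s, if anything falls off the work surface, if the arm or the gripper's body presses on something with over 40 N, if the wrist force passes 120 N, or if a joint passes its speed limit or range.

### The arm

A 6-joint arm with a two-finger parallel gripper is mounted at the origin on a cart in front of the work surface, level with it; the furniture and walls round the work are solid. World frame = base frame: x ahead of the robot, y to its left, z up, the work surface at z = 0. Lengths are in m, angles in rad, forces in N, time in s.
With the tool pointing down it reaches from about 0.35 to 0.85 m from the base axis. Payload 8.1 kg.
Tool frame: the origin (TCP) lies at the very end of the fingers, on their centre line; the grasp point (between the pads) lies robot.hold_point_z behind it (robot.hold_point_z is the distance from the TCP to the grasp point, in m); z points along the fingers, y is the direction in which the jaws open and shut (so a half turn about z gives the same grasp; the last joint's range is limited). The gripper opens to 93 mm and grips with 3 to 60 N. Pads are 15 mm wide; open, the fingers measure 128 mm over their backs; the gripper's body (75 mm by 188 mm) begins 65 mm behind the grasp point.
Start: joints at [1.151, 0.13, 1.488, -0, 1.523, -0.085], TCP at [0.197, 0.567, 0.219] pointing down, gripper open.
Joint ranges: [-2.96, 2.96], [-0.89, 2.26], [0.02, 2.5], [-1.34, 4.48], [0, 2.73], [-2.66, 2.66]. Speed limits (rad/s): [2.39, 2.39, 2.79, 3.14, 3.14, 3.14].

### API

Orientations are given as a rotation vector (axis times angle).
In Python, from plant import robot, cams gives the robot as it stands. The module is installed in compiled form; this text tells all that it offers.
- The arm moves only by the tool step_arm, never from a script. Its argument "deltas" is a list of rows, each an object with "offset": the shift along the tool's x, y, z in cm, a list of three; "roll": the turn about the tool's z in rad. In form: [{"offset": [x, y, z], "roll": roll}, ...]. A call has 1 to 12 rows; each row shifts and turns the commanded pose from where the row before left it, along the tool's axes as they then stand; what a row does not reach is not made up. A row lasts 1/8 s, in which the tool goes at most 62.5 mm and 10.7 degrees, less where a joint would pass 70% of its speed; a pose out of reach is approached as far as the arm can. A call with a gripper value outside its range is refused whole. "fingers" is the finger opening in cm, from 0 to 9.3, set as the call begins (left out, the last holds). The fingers move at their own pace and stop on an object; "grip_force" is the grip in N (left out, the last holds). Time passes only in rows, so rows that do not move let the fingers close. It gives the time, the measured TCP pose, the force and the opening at its end, in the units of the state.
- robot.read_state(): the state, without advancing time (a new reading comes with each control period).
- cams.read_camera(name): name is "scene" or "side" or "wrist"; returns a dict with "pixels" (420x560x3 uint8, red, green, blue), "fx", "fy", "cx", "cy" (pixels), "k1" (the pictures are not rectified: a ray, as slopes to the right and down, at radius r is drawn at 1 + k1 r^2 times it, then the intrinsics apply), "extrinsics" (4x4, takes a point from world to camera coordinates). Camera axes: x right, y down, z forward; pixel columns grow to the right and rows downward; lengths in m; the calibration is good to about 2 mm. A picture is of the moment at which its call begins. There is no depth.
- robot.close_job(): hands the job in, once; it reports no verdict.
Trained networks look in a picture, given as the dict that the camera call returned (one of the last four; its "shot" number tells which), for a name from the list of things; names that differ only in an ending like _2 or _b are one class to them, and where a whole thing is asked for, a point or a joint stands for the part that bears it (a point fixed in the world has none). Each returns a list of dicts, best first, with "score" (0 to 1); they miss things now and then, are a little off and sometimes report something else, mostly with a low value. They report only what shows in the picture. A call takes as long as a camera call. They do not tell look-alikes from the thing itself.
- cams.boxes_of(picture, thing): "xy" ([column, row] in pixels, amid what is visible of it).
- cams.silhouettes(picture, thing): "mask" (420x560 bool, what is visible of it) and "xy" ([column, row] in pixels, amid what is visible of it).
- cams.pinpoint(picture, thing): "xy" ([column, row] in pixels: a listed point, or the origin of a listed thing).
The state is a dict: "t": time; "q": joint angles; "dq": joint speeds; "joint_torque": joint torques, N m; "tool_pos": TCP position; "orientation": TCP orientation; "force": force on the tool from outside, world axes, zero at the start; "wrist_torque": the same for the moment, N m; "opening": finger opening in m.
Only numpy, scipy, OpenCV 4.12 (cv2) and the standard library are available. Lean on these libraries where they do the work, as an engineer would, in place of code of your own. Each camera call takes 0.05 s, during which the arm holds its last target. There are 200 camera calls.

## Working session

There is one attempt and no reset: what is moved stays moved. The work goes in short steps, Python scripts to look and compute and a tool call to move; the robot and the scene stay as the last step left them, time stands still between calls to the robot, and variables do not carry over. Pictures are saved under pics/ and viewed, about 8 in all and at most 12, crops included, and the job is handed in when it is done.

Besides the shell and the picture viewer there is one more tool, called after "Request:" as name(argument=value, ...) on one line, values as JSON. step_arm: Moves the arm, as the interface text tells. Its arguments: {"type":"object","properties":{"deltas":{"type":"array"},"fingers":{"type":"number"},"grip_force":{"type":"number"}},"required":["deltas"]}

```bash
mkdir -p pics
cat > h.py <<'E'
import numpy as np, cv2
from scipy.spatial.transform import Rotation as R
from plant import robot, cams
def ray(p,uv):
    K=np.array([[p['fx'],0,p['cx']],[0,p['fy'],p['cy']],[0,0,1]]);d=np.array([(uv[0]-p['cx'])/p['fx'],(uv[1]-p['cy'])/p['fy']])
    u=d.copy()
    for _ in range(20): u=d/(1+p['k1']*(u@u))
    E=np.array(p['extrinsics']);Rt=E[:3,:3];c=-Rt.T@E[:3,3]
    v=Rt.T@np.array([u[0],u[1],1]);return c,v/np.linalg.norm(v)
def atz(p,uv,z):
    c,v=ray(p,uv);return c+v*(z-c[2])/v[2]
def proj(p,X):
    E=np.array(p['extrinsics']);x=E[:3,:3]@X+E[:3,3];u=x[:2]/x[2];u=u*(1+p['k1']*(u@u));return np.array([u[0]*p['fx']+p['cx'],u[1]*p['fy']+p['cy']])
def tri(l):
    A=np.zeros((3,3));b=np.zeros(3)
    for p,uv in l:
        c,v=ray(p,uv);M=np.eye(3)-np.outer(v,v);A+=M;b+=M@c
    return np.linalg.solve(A,b)
def save(p,n): cv2.imwrite('pics/'+n,p['pixels'][:,:,::-1])
E
cat > a.py <<'E'
from h import *
np.set_printoptions(precision=3,suppress=True)
s=robot.read_state();print(s['t'],s['tool_pos'],s['orientation'],robot.hold_point_z,s['force'])
P={n:cams.read_camera(n) for n in('scene','side','wrist')}
for n,p in P.items():
    print(n,'cam at',ray(p,(280,210))[0])
    for t,z in(('slim_pin',.075),('thick_pin',.075),('bracket_hole',.085),('rack',0),('slim_pin_top',.131)):
        for d in cams.pinpoint(p,t)[:4]: print(n,t,round(d['score'],2),np.array(d['xy']),atz(p,d['xy'],z))
cv2.imwrite('pics/a.png',cv2.resize(np.hstack([P['scene']['pixels'],P['side']['pixels']])[:,:,::-1],(800,300),interpolation=cv2.INTER_AREA))
for n in P: save(P[n],n+'0.png')
E
python3 a.py
```

```text
0.0 [0.197 0.566 0.218] [-0.523 -3.097  0.003] 0.0188 [-0.171 -0.27  -0.143]
scene cam at [-0.04   0.442  0.564]
scene slim_pin 0.73 [197.8 259.5] [0.557 0.228 0.075]
scene slim_pin 0.72 [222.4 295.7] [0.436 0.236 0.075]
scene slim_pin 0.59 [211.3 230.8] [0.634 0.16  0.075]
scene slim_pin 0.26 [203.6 285.7] [0.48  0.252 0.075]
scene thick_pin 0.96 [163.3 267.8] [0.573 0.294 0.075]
scene bracket_hole 0.84 [365.1 197.4] [ 0.528 -0.216  0.085]
scene rack 0.61 [202.7 285.2] [0.562 0.224 0.   ]
scene slim_pin_top 0.87 [194.9 237.5] [0.554 0.228 0.131]
scene slim_pin_top 0.73 [209.7 208.7] [0.635 0.157 0.131]
scene slim_pin_top 0.72 [222.2 274.4] [0.427 0.236 0.131]
side cam at [ 0.051 -0.805  0.703]
side slim_pin 0.74 [274.9 187.5] [0.633 0.126 0.075]
side slim_pin 0.63 [198.9 193.7] [0.448 0.204 0.075]
side slim_pin 0.49 [227.1 179.5] [0.545 0.234 0.075]
side thick_pin 0.78 [225.2 165.7] [0.579 0.31  0.075]
side bracket_hole 0.75 [322.5 270. ] [ 0.527 -0.223  0.085]
side rack 0.93 [235.9 203.9] [0.56  0.217 0.   ]
side rack 0.36 [321.6 269.6] [ 0.592 -0.141  0.   ]
side slim_pin_top 0.67 [228.8 159.7] [0.556 0.237 0.131]
side slim_pin_top 0.52 [275.5 170.8] [0.628 0.116 0.131]
side slim_pin_top 0.51 [193.6 178.2] [0.433 0.192 0.131]
wrist cam at [0.136 0.588 0.384]
```

```bash
python3 -c "
import cv2
a=cv2.imread('pics/scene0.png')[170:340,110:420];cv2.imwrite('pics/b.png',cv2.resize(a,(800,439),interpolation=cv2.INTER_CUBIC))"
```

```text
(no output)
```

View pics/b.png

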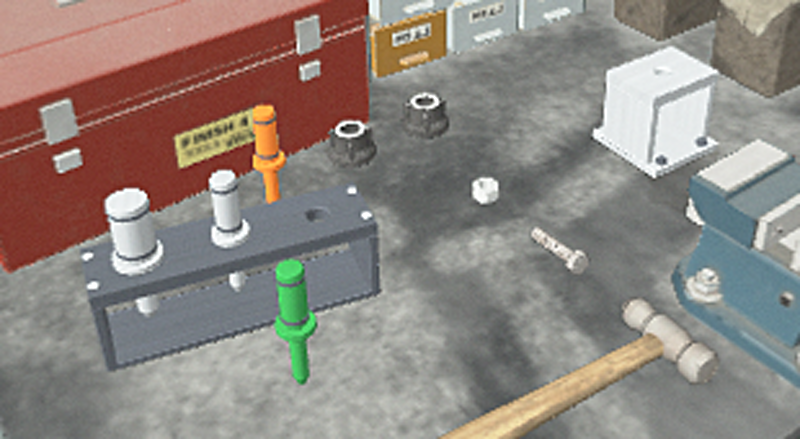

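View pics/a.png

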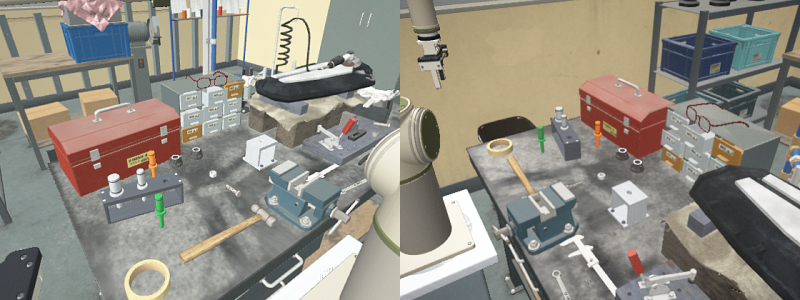

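Slim candidates in the scene picture: steel pin in the rack's middle hole at (198,259), green pin at (222,296), orange pin at (211,231). The steel one in the rack fits, as the other two are look-alikes standing outside it. The thick pin is at (163,268), and the bracket hole at (365,197).

```bash
cat > b.py <<'E'
from h import *
np.set_printoptions(precision=3,suppress=True)
P={n:cams.read_camera(n) for n in('scene','side')};a,b=P['scene'],P['side']
def near(p,t,uv): 
    l=cams.pinpoint(p,t); return min(l,key=lambda d:np.hypot(*(np.array(d['xy'])-uv)))['xy']
S=tri([(a,near(a,'slim_pin',(198,259))),(b,near(b,'slim_pin',(227,180)))]);T=tri([(a,near(a,'slim_pin_top',(195,237))),(b,near(b,'slim_pin_top',(229,160)))])
K=tri([(a,near(a,'thick_pin',(163,268))),(b,near(b,'thick_pin',(225,166)))]);B=tri([(a,near(a,'bracket_hole',(365,197))),(b,near(b,'bracket_hole',(322,270)))])
print('slim',S,'top',T,'thick',K,'hole',B)
f=lambda u,v:(110+u*.3875,170+v*.3872)
for n,u,v,z in(('rackTL',88,257,.075),('rackTLn',94,285,.075),('rackR',352,190,.075),('rackRn',366,215,.075),('emptyhole',317,214,.075),('tbL',10,270,0),('tbR',368,118,0),('nut',485,195,0),('bolt',560,250,0),('br1',610,72,.085),('br2',672,47,.085),('br3',718,72,.085),('br4',655,98,.085),('hole',662,72,.085),('vise',690,180,.1),('vise2',760,140,.1),('hammerhead',630,310,.02),('bearing',425,120,.0)): print(n,atz(a,f(u,v),z))
print('tool axes',R.from_rotvec(robot.read_state()['orientation']).as_matrix())
E
python3 b.py
```

```text
slim [0.552 0.231 0.078] top [0.556 0.233 0.128] thick [0.571 0.299 0.081] hole [ 0.525 -0.223  0.09 ]
rackTL [0.59  0.326 0.075]
rackTLn [0.556 0.333 0.075]
rackR [0.546 0.121 0.075]
rackRn [0.511 0.129 0.075]
emptyhole [0.535 0.16  0.075]
tbL [0.708 0.369 0.   ]
tbR [ 0.737 -0.009  0.   ]
nut [ 0.556 -0.027  0.   ]
bolt [ 0.454 -0.031  0.   ]
br1 [ 0.554 -0.176  0.085]
br2 [ 0.554 -0.263  0.085]
br3 [ 0.492 -0.261  0.085]
br4 [ 0.493 -0.176  0.085]
hole [ 0.524 -0.217  0.085]
vise [ 0.371 -0.088  0.1  ]
vise2 [ 0.377 -0.178  0.1  ]
hammerhead [ 0.35  -0.011  0.02 ]
bearing [ 0.698 -0.056  0.   ]
tool axes [[-0.944  0.329 -0.   ]
 [ 0.329  0.944  0.   ]
 [ 0.    -0.    -1.   ]]
```

Request:
step_arm(deltas=[{"offset": [-4.5, -2, 0], "roll": 0}, {"offset": [-4.5, -2, 0], "roll": 0}, {"offset": [-4.5, -2, 0], "roll": 0}, {"offset": [-4.5, -2, 0], "roll": 0}, {"offset": [-4.5, -2, 0], "roll": 0}, {"offset": [-4.5, -2, 0], "roll": 0}, {"offset": [-4.5, -2, 0], "roll": 0}, {"offset": [-4.5, -2, 0], "roll": 0}, {"offset": [-4.5, -2, 0], "roll": -0.05}, {"offset": [-4.5, -2, 0], "roll": 0}, {"offset": [0, 0, 0], "roll": 0}], fingers=4.5)

```text
t: 2.78
tool_pos: [0.56, 0.2291, 0.2183]
orientation: [0.452, 3.109, -0.001]
force: [-0.7, 0.1, 0.2]
opening: 0.0446
```

```bash
cat > c.py <<'E'
from h import *
import sys
np.set_printoptions(precision=4,suppress=True)
s=robot.read_state();M=R.from_rotvec(s['orientation']).as_matrix();t=np.array(s['tool_pos']);print(s['t'],t,M[:,0],s['force'],s['opening'])
p=cams.read_camera('wrist');print(ray(p,(280,210))[0])
for n,z in(('slim_pin',.075),('slim_pin_top',.131),('thick_pin',.075),('bracket_hole',.085)):
    for d in cams.pinpoint(p,n)[:4]:
        X=atz(p,d['xy'],z);print(n,round(d['score'],2),np.array(d['xy']),X,'tool delta cm',100*M.T@(X-t))
save(p,sys.argv[1])
E
python3 c.py w1.png
```

```text
2.775 [0.56   0.2291 0.2183] [-0.9586  0.2849 -0.0003] [-0.7047  0.0702  0.1854] 0.04464546009003855
[0.4982 0.248  0.3847]
slim_pin 0.78 [287.1 250.9] [0.6191 0.2185 0.075 ] tool delta cm [-5.9561  0.6777 14.3287]
slim_pin 0.75 [277.6 200.4] [0.5632 0.2246 0.075 ] tool delta cm [-0.4291 -0.3272 14.3277]
slim_pin 0.69 [273.5 189.5] [0.5512 0.2239 0.075 ] tool delta cm [ 0.7064 -0.7422 14.3276]
slim_pin 0.6 [318.1  87.8] [0.4699 0.2924 0.075 ] tool delta cm [10.4459  3.5106 14.3217]
slim_pin_top 0.72 [354.7 120.7] [0.5069 0.3058 0.131 ] tool delta cm [7.2794 5.8499 8.7211]
slim_pin_top 0.66 [331.1 231.2] [0.5906 0.2652 0.131 ] tool delta cm [-1.8962  4.3439  8.7249]
slim_pin_top 0.55 [278.  198.8] [0.5502 0.2295 0.131 ] tool delta cm [ 0.954  -0.226   8.7272]
thick_pin 0.64 [342.3 185. ] [0.5665 0.2921 0.075 ] tool delta cm [ 1.1773  6.2349 14.3227]
```

View pics/w1.png

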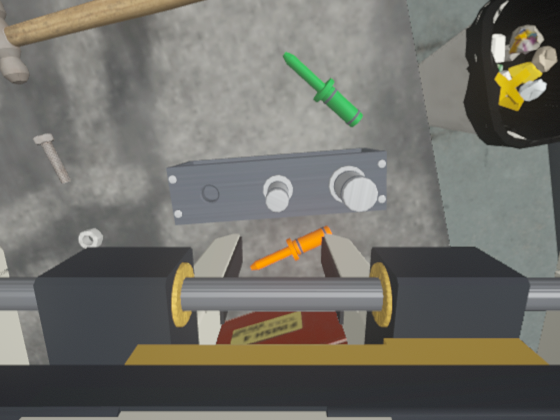

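The wrist picture shows the steel slim pin in the middle hole, with its collar at about (278,190) and its top at (277,199). The thick pin is to the right at (353,187) and the empty hole to the left at (211,193). The green and orange pins lie on the bench outside the rack.

Request:
step_arm(deltas=[{"offset": [0.8, -0.1, 0], "roll": 0}, {"offset": [0, 0, 3], "roll": 0}, {"offset": [0, 0, 3], "roll": 0}, {"offset": [0, 0, 3], "roll": 0}, {"offset": [0, 0, 2.4], "roll": 0}, {"offset": [0, 0, 1.5], "roll": 0}, {"offset": [0, 0, 0], "roll": 0}])

```text
t: 3.9
tool_pos: [0.5489, 0.2332, 0.0886]
orientation: [-0.444, -3.108, 0.001]
force: [0.4, -0.8, -0.1]
opening: 0.0446
```

Request:
step_arm(deltas=[{"offset": [0, 0, 0], "roll": 0}, {"offset": [0, 0, 0], "roll": 0}, {"offset": [0, 0, 0], "roll": 0}, {"offset": [0, 0, 0], "roll": 0}], fingers=0, grip_force=20)

```text
t: 4.4
tool_pos: [0.5506, 0.2313, 0.0909]
orientation: [0.447, 3.109, -0.004]
force: [-3.0, -9.2, 7.6]
opening: 0.0195
```

Request:
step_arm(deltas=[{"offset": [0, 0, -1.5], "roll": 0}, {"offset": [0, 0, -2], "roll": 0}, {"offset": [0, 0, -2], "roll": 0}, {"offset": [0, 0, -2.5], "roll": 0}, {"offset": [0, 0, -2.5], "roll": 0}, {"offset": [0, 0, 0], "roll": 0}])

```text
t: 5.15
tool_pos: [0.5521, 0.2345, 0.1989]
orientation: [0.444, 3.104, 0.006]
force: [0.3, -0.2, -2.5]
opening: 0.0193
```

```bash
cat > d.py <<'E'
from h import *
import sys
np.set_printoptions(precision=4,suppress=True)
s=robot.read_state();M=R.from_rotvec(s['orientation']).as_matrix();t=np.array(s['tool_pos']);print(s['t'],t,M[:,0],M[:,1],s['force'],s['opening'])
P={n:cams.read_camera(n) for n in('scene','side')}
def nr(p,n,g):
    l=[d['xy'] for d in cams.pinpoint(p,n)]
    return min(l,key=lambda x:np.hypot(*(np.array(x)-proj(p,g)))) if l else None
for n,o in(('slim_pin_tip',-.0695),('slim_pin',-.0145),('slim_pin_top',.0415)):
    g=t+[0,0,o];l=[(p,nr(p,n,g)) for p in P.values()]
    print(n,g,[ (np.array(u)-proj(p,g)) if u is not None else None for p,u in l], tri([x for x in l if x[1] is not None]) if all(x[1] is not None for x in l) else '')
l=[(p,nr(p,'bracket_hole',np.array([.525,-.22,.085]))) for p in P.values()]
print('hole',tri(l),[atz(p,u,.085) for p,u in l])
cs=[]
for p in P.values():
    c=proj(p,t+[0,0,-.02]).astype(int);x,y=np.clip(c-[70,70],0,[420,280]);cs.append(cv2.resize(p['pixels'][y:y+140,x:x+140,::-1],(400,400),interpolation=cv2.INTER_CUBIC))
cv2.imwrite('pics/'+sys.argv[1],np.hstack(cs))
E
python3 d.py g1.png
```

```text
5.15 [0.5521 0.2345 0.1989] [-0.9598  0.2805 -0.0054] [0.2805 0.9598 0.0049] [ 0.3393 -0.1872 -2.518 ] 0.019347389143843124
slim_pin_tip [0.5521 0.2345 0.1294] [array([-4.1168,  0.021 ]), array([-0.3766,  1.6591])] [0.5556 0.2399 0.1253]
slim_pin [0.5521 0.2345 0.1844] [array([-1.4913,  1.7649]), array([0.2484, 0.9853])] [0.554  0.2371 0.1804]
slim_pin_top [0.5521 0.2345 0.2404] [array([-2.1628,  1.3375]), array([23.7504, 62.5829])] [0.6168 0.189  0.1306]
hole [ 0.5304 -0.2148  0.0884] [array([ 0.5394, -0.2221,  0.085 ]), array([ 0.5292, -0.214 ,  0.085 ])]
```

View pics/g1.png

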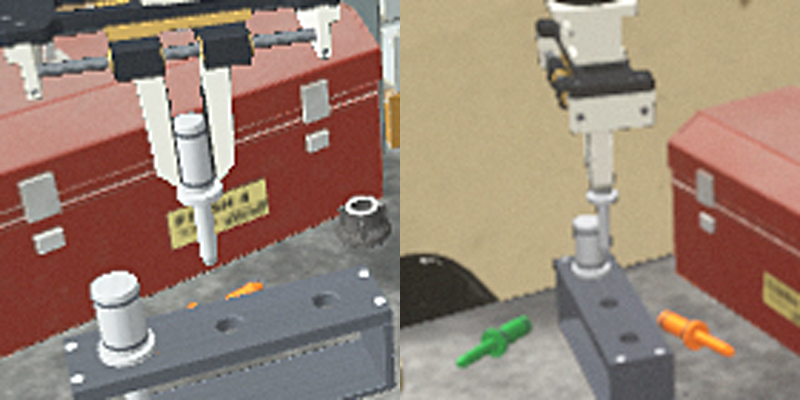

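The slim pin hangs upright in the jaws below the TCP, clear of the rack, and the thick pin still stands. Next I carry it to the bracket.

Request:
step_arm(deltas=[{"offset": [-1, -3, 0], "roll": 0}, {"offset": [-1, -4.7, 0], "roll": 0}, {"offset": [-1, -4.7, 0], "roll": 0}, {"offset": [-1, -4.7, 0], "roll": 0}, {"offset": [-1, -4.7, 0], "roll": 0}, {"offset": [-1, -4.7, 0], "roll": 0}, {"offset": [-1, -4.7, 0], "roll": 0}, {"offset": [-1, -4.7, 0], "roll": 0}, {"offset": [-1, -4.6, 0], "roll": 0}, {"offset": [-1.1, -3.8, 0], "roll": 0}])

```text
t: 6.9
tool_pos: [0.5221, -0.2223, 0.1946]
orientation: [0.447, 3.109, -0.0]
force: [-0.2, 0.5, -2.6]
opening: 0.0197
```

Request:
step_arm(deltas=[{"offset": [0, 0, 0], "roll": 0.143}, {"offset": [0, 0, 0], "roll": 0.143}, {"offset": [0, 0, 0], "roll": 0.143}, {"offset": [0, 0, 0], "roll": 0.143}, {"offset": [0, 0, 0], "roll": 0.143}, {"offset": [0, 0, 0], "roll": 0.143}, {"offset": [0, 0, 0], "roll": 0.143}, {"offset": [0, 0, 0], "roll": 0.143}, {"offset": [0, 0, 0], "roll": 0.143}, {"offset": [0, 0, 0], "roll": 0}])

```text
t: 8.15
tool_pos: [0.5226, -0.2205, 0.1945]
orientation: [-2.222, -2.221, -0.0]
force: [0.7, 0.6, -1.4]
opening: 0.0193
```

```bash
python3 c.py w2.png; python3 d.py g2.png
```

```text
8.15 [ 0.5226 -0.2205  0.1945] [0.0001 1.     0.0001] [ 0.6889  0.6371 -1.3712] 0.01933018842079751
[ 0.5233 -0.155   0.3609]
slim_pin 0.68 [279.9 244.2] [ 0.5221 -0.2624  0.075 ] tool delta cm [-4.1988 -0.0411 11.9525]
slim_pin_top 0.88 [281.3 280.7] [ 0.5235 -0.2729  0.131 ] tool delta cm [-5.2421  0.0941  6.3524]
bracket_hole 0.61 [283.7 202.8] [ 0.5257 -0.2185  0.085 ] tool delta cm [ 0.1987  0.3115 10.9528]
8.4 [ 0.5226 -0.2205  0.1946] [-0.0008  1.      0.    ] [ 1.      0.0008 -0.    ] [-0.1783 -0.8722 -0.8695] 0.019379231524530215
slim_pin_tip [ 0.5226 -0.2205  0.1251] [array([-2.8764, -2.5065]), array([1.1378, 1.0563])] [ 0.5285 -0.2203  0.125 ]
slim_pin [ 0.5226 -0.2205  0.1801] [array([-1.4615, -1.0305]), array([-1.8933,  1.8647])] [ 0.5223 -0.2184  0.1793]
slim_pin_top [ 0.5226 -0.2205  0.2361] [array([-2.3849, -0.792 ]), array([2.5501, 2.1491])] [ 0.5291 -0.222   0.233 ]
hole [ 0.5284 -0.2194  0.089 ] [array([ 0.5366, -0.2268,  0.085 ]), array([ 0.5287, -0.2174,  0.085 ])]
```

View pics/w2.png

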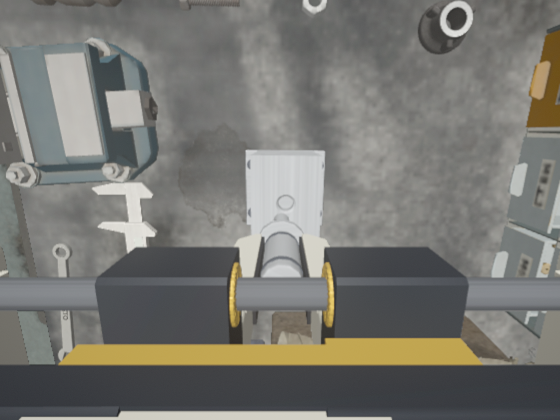

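View pics/g2.png

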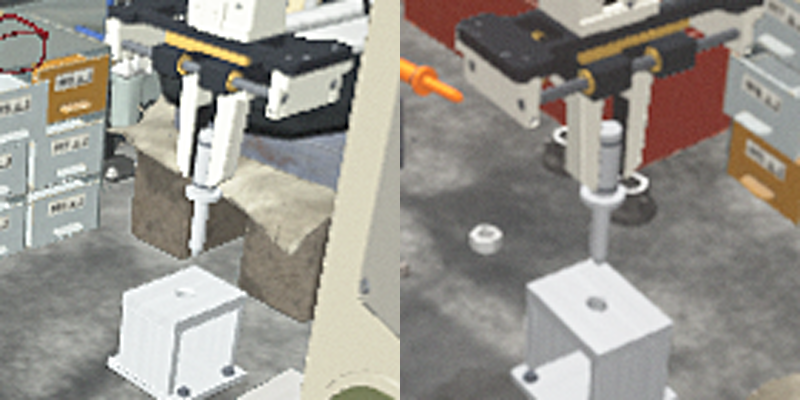

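In the wrist picture the hole is at about (285,202), with the pin tip just below it near (282,215). The side views show the pin upright above the bracket, so I'll refine both from an enlarged crop.

```bash
cat > e.py <<'E'
from h import *
np.set_printoptions(precision=4,suppress=True)
p=cams.read_camera('wrist');t=np.array(robot.read_state()['tool_pos'])
g=[t+[0,0,o] for o in(-.0695,-.0145)]
print('expected tip,collar px',[proj(p,x) for x in g])
for uv in((285.5,201.5),(284.5,202.5)): print(uv,atz(p,uv,.085))
for n in('slim_pin_tip','slim_pin','bracket_hole'): print(n,[(round(d['score'],2),np.array(d['xy'])) for d in cams.pinpoint(p,n)[:2]])
for n in('bracket',):
    for d in cams.silhouettes(p,n)[:1]:
        m=d['mask'];r=np.where(m.any(1))[0];print(r.min(),r.max())
        for k in range(r.min(),r.max(),8): c=np.where(m[k])[0]; print(k,c.min(),c.max(),end='; ')
i=p['pixels'][140:260,225:345,::-1];cv2.imwrite('pics/w3.png',cv2.resize(i,(600,600),interpolation=cv2.INTER_CUBIC))
E
python3 e.py
```

```text
expected tip,collar px [array([280.1147, 216.5873]), array([279.8415, 240.3695])]
(285.5, 201.5) [ 0.5274 -0.2173  0.085 ]
(284.5, 202.5) [ 0.5265 -0.2182  0.085 ]
slim_pin_tip [(0.67, array([280.6, 215.3]))]
slim_pin [(0.62, array([281.1, 241.9]))]
bracket_hole [(0.82, array([283.9, 201. ])), (0.64, array([279. , 217.6]))]
149 234
149 249 261; 157 246 323; 165 247 323; 173 247 324; 181 247 322; 189 247 322; 197 246 322; 205 247 322; 213 248 322; 221 248 322; 229 252 318;
```

View pics/w3.png

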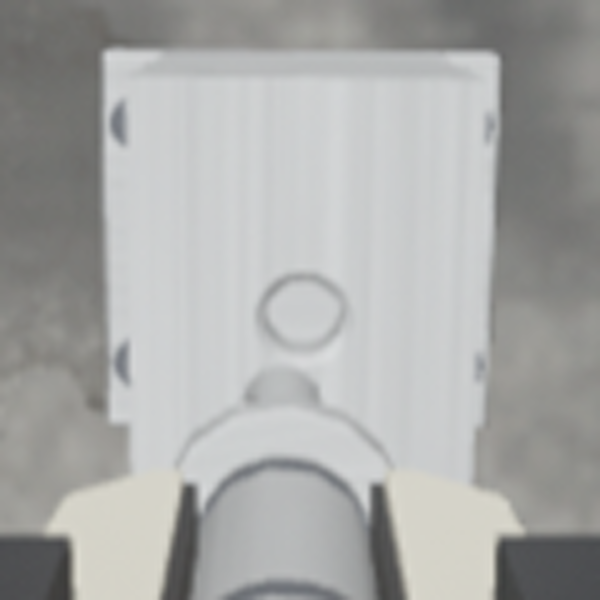

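Request:
step_arm(deltas=[{"offset": [0.26, 0.36, 0], "roll": 0}, {"offset": [0, 0, 1.5], "roll": 0}, {"offset": [0, 0, 1.4], "roll": 0}, {"offset": [0, 0, 0], "roll": 0}, {"offset": [0, 0, 0], "roll": 0}])

```text
t: 9.78
tool_pos: [0.526, -0.2178, 0.1654]
orientation: [-2.222, -2.22, 0.0]
force: [0.5, 0.2, -2.0]
opening: 0.0197
```

```bash
sed -i 's/w3.png/w4.png/' e.py; python3 e.py; python3 -c "from h import *;s=robot.read_state();print(s['tool_pos'],s['force'])"
```

```text
expected tip,collar px [array([280.5311, 216.9178]), array([280.3316, 240.8288])]
(285.5, 201.5) [ 0.5304 -0.2081  0.085 ]
(284.5, 202.5) [ 0.5296 -0.2089  0.085 ]
slim_pin_tip [(0.77, array([276.8, 216.3]))]
slim_pin [(0.8, array([281.1, 241.1]))]
bracket_hole [(0.86, array([283.7, 217.9]))]
153 235
153 241 320; 161 238 326; 169 238 325; 177 239 325; 185 240 324; 193 240 323; 201 240 323; 209 240 323; 217 241 323; 225 241 323; 233 242 322; [ 0.52644208 -0.21807772  0.16622269] [-0.14448488  0.3136176  -2.24295062]
```

View pics/w4.png

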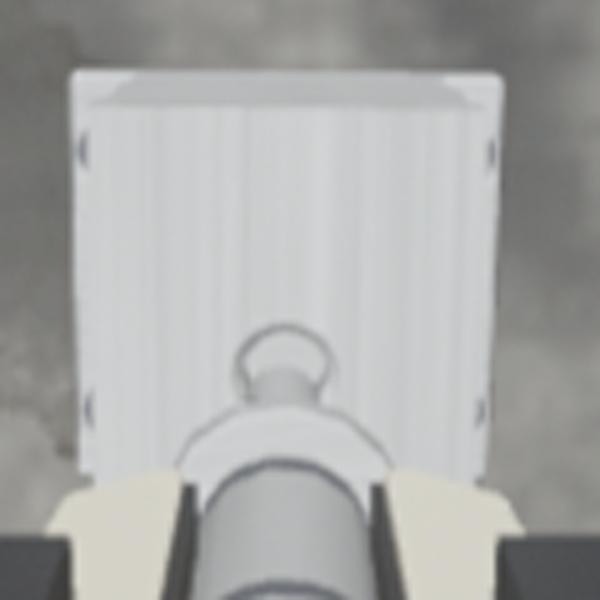

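Hole and shank are now in line: columns 284.5 and 284 in the crop, and the row agrees to about 0.5 mm. Lowering.

Request:
step_arm(deltas=[{"offset": [0, 0, 0.6], "roll": 0}, {"offset": [0, 0, 0.6], "roll": 0}, {"offset": [0, 0, 0.6], "roll": 0}, {"offset": [0, 0, 0.6], "roll": 0}, {"offset": [0, 0, 0], "roll": 0}])

```text
t: 10.65
tool_pos: [0.5258, -0.2177, 0.1408]
orientation: [-2.222, -2.22, 0.001]
force: [-0.1, 0.2, -2.4]
opening: 0.0195
```

Request:
step_arm(deltas=[{"offset": [0, 0, 0.9], "roll": 0}, {"offset": [0, 0, 0.9], "roll": 0}, {"offset": [0, 0, 0.9], "roll": 0}, {"offset": [0, 0, 0.7], "roll": 0}, {"offset": [0, 0, 0.2], "roll": 0}, {"offset": [0, 0, 0], "roll": 0}])

```text
t: 11.4
tool_pos: [0.5262, -0.2178, 0.1056]
orientation: [-2.222, -2.22, 0.0]
force: [-0.4, 0.4, -1.6]
opening: 0.0195
```

Request:
step_arm(deltas=[{"offset": [0, 0, 0.2], "roll": 0}, {"offset": [0, 0, 0.2], "roll": 0}, {"offset": [0, 0, 0], "roll": 0}])

```text
t: 11.78
tool_pos: [0.5261, -0.2178, 0.1015]
orientation: [-2.222, -2.22, 0.0]
force: [-0.9, 0.2, -2.3]
opening: 0.02
```

Request:
step_arm(deltas=[{"offset": [0, 0, 0.15], "roll": 0}, {"offset": [0, 0, 0.15], "roll": 0}, {"offset": [0, 0, 0], "roll": 0}])

```text
t: 12.15
tool_pos: [0.5264, -0.218, 0.1008]
orientation: [2.222, 2.22, -0.0]
force: [-7.6, 3.7, 14.3]
opening: 0.0197
```

Contact is at 14 N upward with TCP z = 0.1008, so the collar looks seated. I'll dwell and check.

Request:
step_arm(deltas=[{"offset": [0, 0, 0], "roll": 0}, {"offset": [0, 0, 0], "roll": 0}, {"offset": [0, 0, 0], "roll": 0}])

```text
t: 12.52
tool_pos: [0.5264, -0.218, 0.1008]
orientation: [2.222, 2.22, 0.0]
force: [-7.7, 3.9, 14.1]
opening: 0.0195
```

```bash
python3 d.py g3.png
```

```text
12.525 [ 0.5264 -0.218   0.1008] [ 0.0009  1.     -0.0004] [ 1.     -0.0009  0.0005] [-7.6975  3.8585 14.1252] 0.01949167305028083
slim_pin_tip [ 0.5264 -0.218   0.0313] [array([-153.6102,   33.3072]), array([-44.578 , -94.4447])] [0.6515 0.1631 0.0226]
slim_pin [ 0.5264 -0.218   0.0863] [array([0.2356, 0.1442]), array([-2.0826, -0.8451])] [ 0.5231 -0.2153  0.0882]
slim_pin_top [ 0.5264 -0.218   0.1423] [array([0.9828, 0.5927]), array([ 0.4038, -1.252 ])] [ 0.5254 -0.2184  0.1434]
hole [ 0.5326 -0.2229  0.086 ] [array([ 0.5399, -0.2276,  0.085 ]), array([ 0.5285, -0.225 ,  0.085 ])]
```

View pics/g3.png

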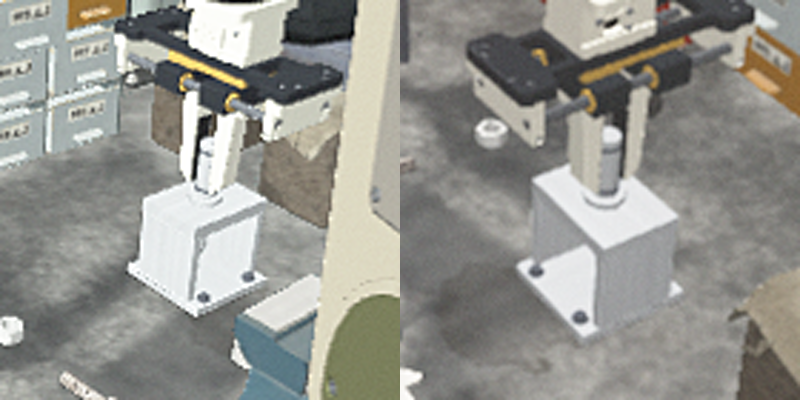

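The picture shows the collar flat on the bracket top, with the pin upright in the jaws. I'll briefly open so it settles fully on its own, then regrip lightly.

Request:
step_arm(deltas=[{"offset": [0, 0, 0.2], "roll": 0}, {"offset": [0, 0, 0], "roll": 0}, {"offset": [0, 0, 0], "roll": 0}, {"offset": [0, 0, 0], "roll": 0}], fingers=3.5)

```text
t: 13.52
tool_pos: [0.5261, -0.2178, 0.0965]
orientation: [-2.222, -2.22, 0.0]
force: [-0.5, -0.2, 0.1]
opening: 0.0351
```

Request:
step_arm(deltas=[{"offset": [0, 0, 0], "roll": 0}, {"offset": [0, 0, 0], "roll": 0}, {"offset": [0, 0, 0], "roll": 0}, {"offset": [0, 0, 0], "roll": 0}, {"offset": [0, 0, 0], "roll": 0}], fingers=0, grip_force=10)

```text
t: 14.15
tool_pos: [0.5262, -0.2179, 0.0966]
orientation: [2.223, 2.22, 0.0]
force: [1.4, -0.5, -0.4]
opening: 0.0198
```

Request:
step_arm(deltas=[{"offset": [0, 0, -0.8], "roll": 0}, {"offset": [0, 0, -1], "roll": 0}, {"offset": [0, 0, -1.2], "roll": 0}, {"offset": [0, 0, -1.2], "roll": 0}, {"offset": [0, 0, -1.2], "roll": 0}, {"offset": [0, 0, -0.9], "roll": 0}, {"offset": [0, 0, 0], "roll": 0}, {"offset": [0, 0, 0], "roll": 0}])

```text
t: 15.15
tool_pos: [0.5259, -0.2177, 0.1592]
orientation: [-2.222, -2.22, 0.0]
force: [-0.3, -0.6, -2.6]
opening: 0.0194
```

```bash
sed -i 's/-.0695/-.0666/;s/-.0145/-.0116/;s/.0415/.0444/' d.py; python3 d.py g4.png
```

```text
15.15 [ 0.5259 -0.2177  0.1592] [0.001  1.     0.0003] [ 1.     -0.001  -0.0006] [-0.2739 -0.5747 -2.5549] 0.019414713171144397
slim_pin_tip [ 0.5259 -0.2177  0.0926] [array([-4.8046, -0.3696]), array([3.8115, 2.4714])] [ 0.5385 -0.2176  0.0846]
slim_pin [ 0.5259 -0.2177  0.1476] [array([-1.5317,  2.3531]), array([-2.1782, -3.1919])] [ 0.525  -0.2093  0.1471]
slim_pin_top [ 0.5259 -0.2177  0.2036] [array([-2.279 , -3.4568]), array([0.3124, 0.2097])] [ 0.5298 -0.217   0.2065]
hole [ 0.5295 -0.2217  0.0821] [array([ 0.5269, -0.2182,  0.085 ]), array([ 0.5266, -0.2249,  0.085 ])]
```

View pics/g4.png

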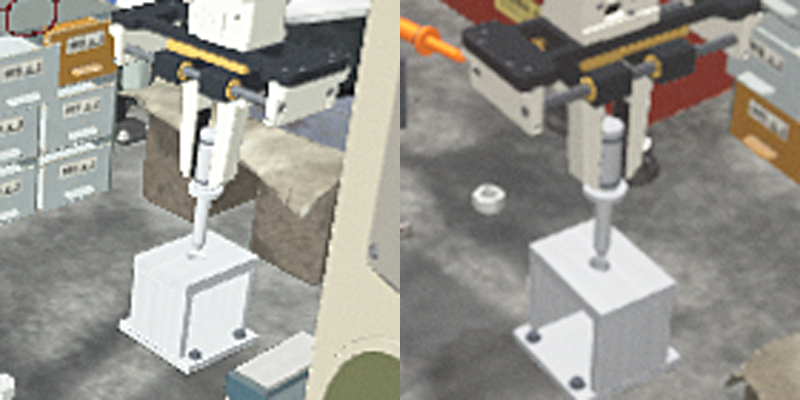

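The pin is right out, with its tip just above the hole, and hangs upright. Next I dip the tip about 6 mm into the mouth as a pivot and swing the grip over toward +y (tool x) in an arc.

Request:
step_arm(deltas=[{"offset": [0, 0, 0.7], "roll": 0}, {"offset": [0, 0, 0.65], "roll": 0}, {"offset": [0.7, 0, 0], "roll": 0}, {"offset": [0.7, 0, 0.05], "roll": 0}, {"offset": [0.7, 0, 0.07], "roll": 0}, {"offset": [0.65, 0, 0.18], "roll": 0}, {"offset": [0.65, 0, 0.23], "roll": 0}, {"offset": [0.65, 0, 0.29], "roll": 0}, {"offset": [0, 0, 0], "roll": 0}])

```text
t: 16.77
tool_pos: [0.5262, -0.1767, 0.1376]
orientation: [-2.221, -2.221, -0.0]
force: [0.0, -1.2, -1.6]
opening: 0.0196
```

```bash
python3 d.py g5.png
```

```text
16.775 [ 0.5262 -0.1767  0.1376] [0.0002 1.     0.0004] [ 1.     -0.0002 -0.0002] [ 0.0002 -1.2314 -1.6251] 0.019571761197337077
slim_pin_tip [ 0.5262 -0.1767  0.071 ] [array([10.3939, -6.7717]), array([12.9637,  5.6452])] [ 0.5301 -0.2141  0.078 ]
slim_pin [ 0.5262 -0.1767  0.126 ] [array([ 3.7482, -5.4575]), array([4.4976, 4.0167])] [ 0.5278 -0.1935  0.1306]
slim_pin_top [ 0.5262 -0.1767  0.182 ] [array([-1.6853,  1.0149]), array([-60.8489, -32.1819])] [ 0.4436 -0.0826  0.2358]
hole [ 0.5294 -0.2224  0.0873] [array([ 0.5383, -0.2289,  0.085 ]), array([ 0.5263, -0.2233,  0.085 ])]
```

View pics/g5.png

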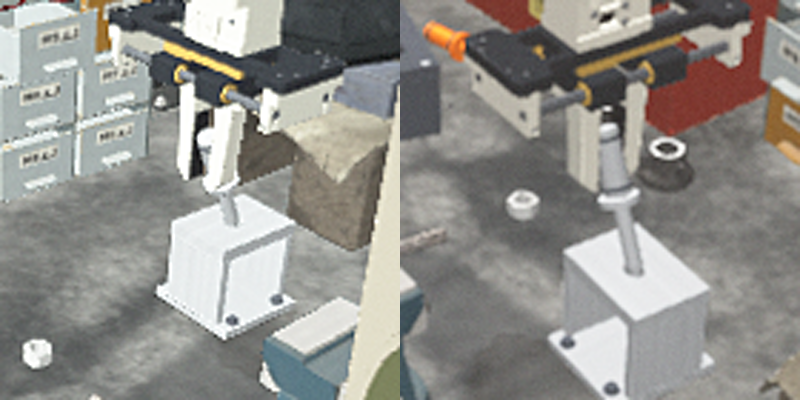

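The pin is tilting about its tip in the hole mouth as planned, at about 25–30°. Continuing the arc.

Request:
step_arm(deltas=[{"offset": [0.58, 0, 0.33], "roll": 0}, {"offset": [0.57, 0, 0.39], "roll": 0}, {"offset": [0.55, 0, 0.45], "roll": 0}, {"offset": [0.48, 0, 0.49], "roll": 0}, {"offset": [0.44, 0, 0.52], "roll": 0}, {"offset": [0.4, 0, 0.55], "roll": 0}, {"offset": [0, 0, 0], "roll": 0}])

```text
t: 18.15
tool_pos: [0.5265, -0.146, 0.1105]
orientation: [-2.221, -2.221, -0.002]
force: [-0.4, 4.8, 4.2]
opening: 0.0195
```

```bash
python3 d.py g6.png
```

```text
18.15 [ 0.5265 -0.146   0.1105] [0.0003 1.     0.0012] [ 1.     -0.0003  0.0003] [-0.4272  4.8101  4.1521] 0.019519749035913306
slim_pin_tip [ 0.5265 -0.146   0.0439] [array([ 23.9683, -22.3109]), array([-27.    , -67.8101])] [ 0.457  -0.1111  0.1864]
slim_pin [ 0.5265 -0.146   0.0989] [array([  9.5396, -11.6948]), array([7.3159, 1.5261])] [ 0.5252 -0.1763  0.1184]
slim_pin_top [ 0.5265 -0.146   0.1549] [array([-2.5489,  4.7428]), array([-0.6235,  0.5749])] [ 0.5285 -0.1391  0.1462]
hole [ 0.5246 -0.2251  0.0867] [array([ 0.5238, -0.226 ,  0.085 ]), array([ 0.5281, -0.2222,  0.085 ])]
```

Request:
step_arm(deltas=[{"offset": [0.4, 0, 0], "roll": 0}, {"offset": [0.35, 0, 0.55], "roll": 0}, {"offset": [0.25, 0, 0.6], "roll": 0}, {"offset": [0, 0, 0], "roll": 0}])

```text
t: 19.15
tool_pos: [0.5259, -0.1363, 0.0983]
orientation: [-2.221, -2.22, -0.0]
force: [-0.0, 3.8, 2.1]
opening: 0.0194
```

```bash
python3 d.py g7.png
```

```text
19.15 [ 0.5259 -0.1363  0.0983] [0.0004 1.     0.0011] [ 1.     -0.0004 -0.0011] [-0.0205  3.8256  2.0902] 0.01944462429565694
slim_pin_tip [ 0.5259 -0.1363  0.0317] [array([ 24.6772, -26.0145]), array([27.7831,  3.8191])] [ 0.5332 -0.2217  0.0758]
slim_pin [ 0.5259 -0.1363  0.0867] [array([ 14.4491, -13.4964]), array([8.8902, 0.6313])] [ 0.5204 -0.1758  0.113 ]
slim_pin_top [ 0.5259 -0.1363  0.1427] [array([-0.1296,  2.7233]), array([-0.3502,  1.214 ])] [ 0.5252 -0.1349  0.1376]
hole [ 0.5295 -0.2218  0.0858] [array([ 0.544, -0.23 ,  0.085]), array([ 0.5194, -0.2278,  0.085 ])]
```

View pics/g7.png

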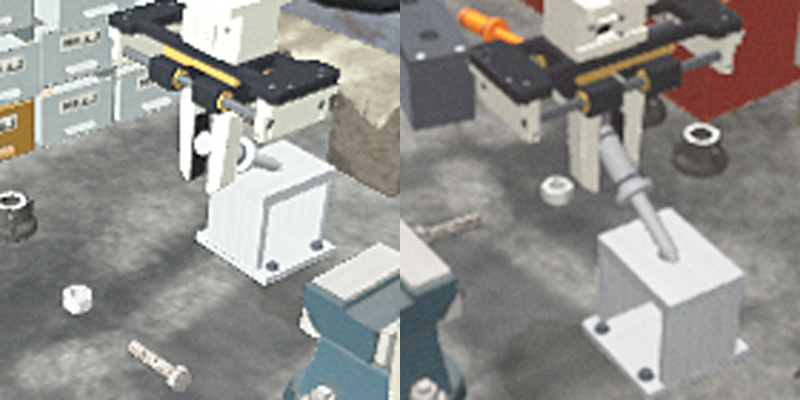

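The pin is now at about 58° from vertical, with its tip still in the hole mouth. A bit further.

Request:
step_arm(deltas=[{"offset": [0.3, 0, 0.3], "roll": 0}, {"offset": [0.2, 0, 0.6], "roll": 0}, {"offset": [0.1, 0, 0.6], "roll": 0}, {"offset": [0, 0, 0.6], "roll": 0}, {"offset": [0, 0, 0], "roll": 0}])

```text
t: 20.27
tool_pos: [0.5257, -0.13, 0.0769]
orientation: [-2.22, -2.219, -0.0]
force: [0.5, 5.2, 1.8]
opening: 0.0198
```

```bash
python3 d.py g8.png
```

```text
20.275 [ 0.5257 -0.13    0.0769] [0.0005 1.     0.0017] [ 1.     -0.0005 -0.0014] [0.4672 5.1793 1.7743] 0.019807923107941553
slim_pin_tip [ 0.5257 -0.13    0.0103] [array([ 14.2315, -38.247 ]), array([29.5359, -2.5233])] [ 0.5533 -0.2065  0.0717]
slim_pin [ 0.5257 -0.13    0.0653] [array([ 12.5957, -20.2362]), array([ 9.3042, -3.0819])] [ 0.5243 -0.1692  0.1048]
slim_pin_top [ 0.5257 -0.13    0.1213] [array([-0.3814,  5.2288]), array([-3.6696, -0.8261])] [ 0.5199 -0.1213  0.1165]
hole [ 0.5311 -0.2152  0.087 ] [array([ 0.5352, -0.2189,  0.085 ]), array([ 0.5313, -0.2142,  0.085 ])]
```

The picture budget is used up. The networks now put the pin at about 76° from vertical. I'll clamp hard and lift straight up.

Request:
step_arm(deltas=[{"offset": [0, 0, 0.1], "roll": 0}, {"offset": [0, 0, 0], "roll": 0}, {"offset": [0, 0, 0], "roll": 0}, {"offset": [0, 0, 0], "roll": 0}], grip_force=55)

```text
t: 21.28
tool_pos: [0.526, -0.13, 0.0766]
orientation: [-2.221, -2.22, -0.001]
force: [-0.0, 7.0, 2.6]
opening: 0.0186
```

Request:
step_arm(deltas=[{"offset": [0, 0, -0.3], "roll": 0}, {"offset": [0, 0, -0.6], "roll": 0}, {"offset": [0, 0, -1], "roll": 0}, {"offset": [0, 0, -1.5], "roll": 0}, {"offset": [0, 0, -2], "roll": 0}, {"offset": [0, 0, -2], "roll": 0}, {"offset": [0, 0, -1.5], "roll": 0}, {"offset": [0, 0, -0.8], "roll": 0}, {"offset": [0, 0, 0], "roll": 0}, {"offset": [0, 0, 0], "roll": 0}])

```text
t: 22.52
tool_pos: [0.5258, -0.131, 0.1733]
orientation: [-2.222, -2.219, 0.001]
force: [0.3, 0.4, -2.3]
opening: 0.0187
```

```bash
cat > f.py <<'E'
from h import *
np.set_printoptions(precision=4,suppress=True)
s=robot.read_state();t=np.array(s['tool_pos']);hp=t+[0,0,robot.hold_point_z];print(s['t'],t,s['force'],s['opening'])
P={n:cams.read_camera(n) for n in('scene','side','wrist')}
for n,p in P.items():
    print(n,'px of hold',proj(p,hp))
    for k in('slim_pin_tip','slim_pin','slim_pin_top'):
        print(' ',k,[(round(d['score'],2),np.array(d['xy']).round(1)) for d in cams.pinpoint(p,k)[:4]])
    for d in cams.silhouettes(p,'slim_pin')[:4]:
        m=d['mask'];yx=np.argwhere(m);c,v=yx.mean(0),np.linalg.svd(yx-yx.mean(0),full_matrices=False)[2][0];pr=(yx-c)@v
        print('  sil',round(d['score'],2),m.sum(),'ends',(c+v*pr.min())[::-1],(c+v*pr.max())[::-1])
    for a in(60,75,90): 
        u=np.array([0,-np.sin(np.radians(a)),-np.cos(np.radians(a))]);print('  exp tip/top at',a,proj(p,hp+u*.088),proj(p,hp-u*.024))
for n in('scene','side'):
    print('thick',n,[(round(d['score'],2),np.array(d['xy'])) for d in cams.pinpoint(P[n],'thick_pin')[:2]])
E
python3 f.py
```

```text
22.525 [ 0.5258 -0.131   0.1733] [ 0.3477  0.4326 -2.2609] 0.018747888361179053
scene px of hold [344.2094 167.328 ]
  slim_pin_tip [(0.95, array([204.9, 341.3])), (0.6, array([209.6, 247.7])), (0.57, array([370.5, 163.2]))]
  slim_pin [(0.69, array([182.7, 328.2])), (0.51, array([359. , 156.6]))]
  slim_pin_top [(0.81, array([157. , 324.1])), (0.49, array([341.6, 162.9]))]
  sil 0.85 499 ends [206.8978 337.3413] [154.7797 321.7358]
  sil 0.48 236 ends [374.0021 161.0382] [337.9979 160.9604]
  exp tip/top at 60 [366.0185 176.024 ] [337.7313 164.7435]
  exp tip/top at 75 [369.6099 167.0801] [336.7376 167.3999]
  exp tip/top at 90 [371.6212 157.9797] [336.2655 170.0365]
side px of hold [297.3538 204.6038]
  slim_pin_tip [(0.84, array([327.6, 234.1])), (0.77, array([177.4, 201.8])), (0.67, array([271.2, 197.2]))]
  slim_pin [(0.92, array([304.7, 215. ])), (0.65, array([188.4, 193. ])), (0.46, array([261.6, 191.4])), (0.37, array([235. , 204.2]))]
  slim_pin_top [(0.82, array([296.1, 191.4])), (0.56, array([250.2, 185.9])), (0.53, array([198.2, 187. ]))]
  sil 0.83 431 ends [294.7306 193.7549] [324.5654 232.3361]
  sil 0.77 220 ends [201.6371 186.4066] [176.4823 201.7887]
  sil 0.73 161 ends [246.9509 185.094 ] [272.717  198.5422]
  exp tip/top at 60 [318.7184 240.9116] [291.7719 195.1169]
  exp tip/top at 75 [321.9612 234.2951] [291.0766 197.0292]
  exp tip/top at 90 [323.5227 225.2785] [290.8076 199.4317]
wrist px of hold [279.6853 262.6699]
  slim_pin_tip []
  slim_pin [(0.7, array([280.9, 344.4]))]
  slim_pin_top [(0.87, array([280. , 258.2]))]
  sil 0.62 2742 ends [280.9496 247.9268] [281.964  344.2111]
  exp tip/top at 60 [280.1969 336.7809] [279.4698 231.4544]
  exp tip/top at 75 [280.066  369.5866] [279.5436 222.8485]
  exp tip/top at 90 [279.883 403.238] [279.6221 217.6697]
thick scene [(0.89, array([164.4, 266.4]))]
thick side [(0.5, array([223.4, 168.2]))]
```

```bash
cat > k.py <<'E'
from h import *
from scipy.optimize import least_squares as ls
np.set_printoptions(precision=4,suppress=True)
t=np.array(robot.read_state()['tool_pos']);hp=t+[0,0,robot.hold_point_z]
P={n:cams.read_camera(n) for n in('scene','side')}
C=lambda th,s:[hp+np.array([0,-np.sin(th),-np.cos(th)])*(s-o) for o in(-.055,0,.056)]
O={}
for n,p in P.items():
    for i,k in enumerate(('slim_pin_tip','slim_pin','slim_pin_top')):
        g=proj(p,C(1.3,.04)[i]);l=[np.array(d['xy']) for d in cams.pinpoint(p,k)]
        l=[x for x in l if np.hypot(*(x-g))<20]
        if l:O[n,i]=min(l,key=lambda x:np.hypot(*(x-g)))
f=lambda x:np.concatenate([proj(P[n],C(x[0],x[1])[i]+[x[2],0,x[3]])-u for (n,i),u in O.items()]+[[x[2]*300,x[3]*300]])
r=ls(f,[1.3,.035,0,0],loss='soft_l1');print(len(O),'angle',np.degrees(r.x[0]),'grasp along pin',r.x[1],'shift',r.x[2:],r.fun.round(1),[c for c in C(*r.x[:2])])
E
python3 k.py
```

```text
6 angle 76.96460172616703 grasp along pin 0.04334083396185975 shift [0.0012 0.0128] [ 2.6  0.6 -0.6  0.5  0.2  1.5 -0.3 -2.6  2.1  3.  -0.1 -2.3  0.4  3.8] [array([ 0.5263, -0.227 ,  0.1708]), array([ 0.5263, -0.1734,  0.1832]), array([ 0.5263, -0.1188,  0.1958])]
```

The pin is held at about 77° from vertical, 13° off level. Raising it gently to the final height.

Request:
step_arm(deltas=[{"offset": [0, 0, -0.6], "roll": 0}, {"offset": [0, 0, -1.2], "roll": 0}, {"offset": [0, 0, -1.8], "roll": 0}, {"offset": [0, 0, -2], "roll": 0}, {"offset": [0, 0, -2], "roll": 0}, {"offset": [0, 0, -2], "roll": 0}, {"offset": [0, 0, -2], "roll": 0}, {"offset": [0, 0, -1.8], "roll": 0}, {"offset": [0, 0, -1.2], "roll": 0}, {"offset": [0, 0, -0.6], "roll": 0}, {"offset": [0, 0, 0], "roll": 0}, {"offset": [0, 0, 0], "roll": 0}])

```text
t: 25.28
tool_pos: [0.526, -0.1311, 0.3252]
orientation: [-2.222, -2.219, 0.001]
force: [0.1, 0.3, -2.5]
opening: 0.0193
```

```bash
python3 k.py; python3 k.py; python3 f.py | grep -v exp
```

```text
6 angle 73.08170161852614 grasp along pin 0.04634426807520219 shift [0.0033 0.0183] [ 0.6  0.2  0.7  0.4 -0.8  1.1 -0.5 -0.5  6.2  1.1 -0.6 -2.2  1.   5.5] [array([ 0.526 , -0.228 ,  0.3145]), array([ 0.526 , -0.1754,  0.3305]), array([ 0.526 , -0.1218,  0.3468])]
6 angle 69.93221629284498 grasp along pin 0.04262584925640239 shift [0.0019 0.0167] [ 1.5  1.5  0.   2.5 -0.2  0.5  0.6 -0.4  0.9 -1.2 -2.2 -0.3  0.6  5. ] [array([ 0.5262, -0.2229,  0.3113]), array([ 0.5262, -0.1712,  0.3302]), array([ 0.5262, -0.1186,  0.3494])]
26.075 [ 0.5263 -0.1312  0.3262] [ 0.0158  0.5792 -1.9309] 0.019048472146257406
scene px of hold [350.1958  99.0987]
  slim_pin_tip [(0.56, array([207.6, 249.5])), (0.55, array([379.7,  96.8]))]
  slim_pin [(0.96, array([180.2, 328.1])), (0.47, array([366.9,  89.2]))]
  slim_pin_top [(0.95, array([155.4, 326.1])), (0.67, array([363.7, 225.6])), (0.52, array([345.4,  89.8]))]
  sil 0.69 486 ends [206.2606 337.1317] [155.345  321.8505]
  sil 0.56 257 ends [344.0731  90.5336] [381.2566  96.3632]
side px of hold [299.5556 134.8638]
  slim_pin_tip [(0.92, array([331.5, 162. ])), (0.57, array([177.7, 203.2])), (0.53, array([273.7, 196.2]))]
  slim_pin [(0.96, array([311.9, 143. ])), (0.59, array([261.4, 188.9])), (0.55, array([188.1, 193.3]))]
  slim_pin_top [(0.71, array([296.5, 124.4])), (0.67, array([196.2, 187.5])), (0.56, array([248. , 186.5]))]
  sil 0.67 458 ends [296.3032 122.4161] [330.4835 160.5668]
  sil 0.66 189 ends [272.5275 197.9442] [247.3324 185.3357]
  sil 0.46 182 ends [201.5265 186.2524] [176.9029 201.8466]
wrist px of hold [279.6073 262.5228]
  slim_pin_tip []
  slim_pin [(0.58, array([281.6, 344.2]))]
  slim_pin_top [(0.65, array([280.7, 258. ]))]
  sil 0.94 2641 ends [281.1832 248.9889] [281.3109 343.0349]
thick scene [(0.86, array([163.7, 269.4]))]
thick side [(0.69, array([225.8, 166. ]))]
```

```bash
python3 -c "
from plant import robot
s=robot.read_state();print(s['t'],s['tool_pos'],s['opening'],max(map(abs,s['dq'])));print(robot.close_job())"
```

```text
26.925 [ 0.52626577 -0.13117687  0.3261544 ] 0.018665076826086032 0.0015332282231092136
the job is handed in; nothing more can be done
None
```

The job is handed in at 26.9 s of the allowed 48 s, with the slim pin held still, roughly level, well above the bench. No verdict was reported, so the checks below are my own.

**What I did:**
- I took the steel slim pin from the rack's middle hole and seated it in the bracket. There was 14 N of collar contact, and the picture showed the collar flat on the bracket. I also opened the fingers for a moment so the pin stood there on its own.
- I drew it right out. The tool can only shift and roll, so I dipped the tip back about 6 mm into the hole mouth and swung the lightly gripped pin over that edge. I then clamped at 55 N and lifted it straight up.

**Last checks:**
- **Angle:** the fits put the pin 70–77° from vertical, so 13–20° off level against the 30° limit. They scatter by a few degrees.
- **Height:** the collar is about 0.33 m up and the tip at least 0.31 m. The fits also place the pin about 1.5 cm higher than the nominal grasp point.
- **Grip:** the wrist camera showed no slip between the last two looks. The opening was 19 mm and the arm was still.
- **Thick pin:** it still shows in its place in the rack.

**What disagreed:** the networks' estimates of the hole position varied by up to about 1 cm, so I aligned the pin on the wrist pictures instead. The 12-picture limit was reached before the final pose, so that pose was checked only by numbers.

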